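# Ease a radio unit over onto its side on the service rest

### The arm

A 6-joint arm with a two-finger parallel gripper is mounted at the origin on the work surface. World frame = base frame: x ahead of the robot, y to its left, z up, the work surface at z = 0. Lengths are in m, angles in rad, forces in N, time in s.
With the tool pointing down it reaches from about 0.35 to 0.975 m from the base axis. Payload 7.1 kg.
Tool frame: the origin (TCP) lies midway between the tips of the shut fingers; the grasp point (between the pads) lies 19 mm behind it; z points along the fingers, x is the direction in which the jaws open and shut, and the axes are right-handed (so a half turn about z gives the same grasp; the last joint's range is limited). The gripper opens to 88 mm and grips with 3 to 60 N. Pads are 20 mm wide; open, the fingers measure 115 mm over their backs; the gripper's body (75 mm by 178 mm) begins 61 mm behind the grasp point.
Start: joints at [-1.295, 0.423, 1.63, -0, 1.089, -0.019], TCP at [0.182, -0.598, 0.183] pointing down, gripper open.
Joint ranges: [-3, 3], [-0.9, 2.11], [0.09, 2.58], [-1.31, 4.45], [0.11, 2.69], [-2.54, 2.54]. Speed limits (rad/s): [2.39, 2.39, 3.01, 3.14, 3.14, 3.14].

### API

Orientations are given as a unit quaternion [w, x, y, z].
In Python, from station import move_pose, movel, movej, command_gripper, wait, inverse_kinematics, read_camera, camera_info, MotionError, job_done, get_time, get_joint_pos, get_qvel, get_effort, get_tcp_pos, get_ee_rot, get_ft_force, get_ft_torque, get_grip_width gives the robot as it stands. Calls block until the motion is done:
- move_pose(position, orientation): joint-space move of the TCP to a pose.
- movel(position, frame=None, v=0.15, until_force=None): straight line of the TCP; frame=None keeps the orientation; v is the mean speed in m/s. With until_force (N) it stops when the force on the tool has changed by that much, and returns True; else False.
- movej(angles): joint-space move.
- command_gripper(opening): opening from 0.0 (shut) to 1.0 (fully open); the grip force is fixed at half the most; returns when the fingers have stopped.
- wait(seconds).
- inverse_kinematics(position, orientation): joint angles nearest the present ones, or None.
- read_camera(name): name is "scene" or "top" or "wrist"; returns the picture (420x560x3 uint8, red, green, blue); there is no depth.
- camera_info(name): a dict with "intrinsics" (3x3 intrinsics, pixels), "dist" ([k1, k2, p1, p2, k3] as OpenCV has them; the pictures are not rectified), "T" (4x4, takes a point from camera to world coordinates); the wrist camera has in their place "tool_from_camera" (4x4, takes a point from camera to tool coordinates, whose origin is the TCP and whose axes are the tool frame's). Camera axes: x right, y up, looking along -z (the intrinsics and any distortion apply to the point x, -y, -z); pixel columns grow to the right and rows downward; lengths in m; the calibration is good to about 2 mm. A picture is of the moment at which its call begins: read the wrist's pose just before it. camera_info takes no time and is no camera call.
A pose or a line that the arm cannot do raises MotionError and nothing moves.
- job_done(): hands the job in, once; it reports no verdict.
Readings, each from a call of its own:
- get_time(): time.
- get_joint_pos(): joint angles.
- get_qvel(): joint speeds.
- get_effort(): joint torques, N m.
- get_tcp_pos(): TCP position.
- get_ee_rot(): TCP orientation.
- get_ft_force(): force on the tool from outside, world axes, zero at the start.
- get_ft_torque(): the same for the moment, N m.
- get_grip_width(): opening from 0.0 (shut) to 1.0 (fully open).
Only numpy, scipy, OpenCV 4.12 (cv2) and the standard library are available. Lean on these libraries where they do the work, as an engineer would, in place of code of your own. Each camera call takes 0.05 s, during which the arm holds its last target. There are 200 camera calls.

### The job

The slim radio unit stands on its tail against the low aluminium stop of the service rest. Without gripping or lifting it, use your open fingers to tip it over the stop towards the felt-covered bar, and ease it down all the way so that it comes to lie gently on its side across the bar, cover screws up and tail still at the stop. Never let it drop, and leave the neighbouring things where they are.

Things in the scene. Friction and masses are not known exactly. Their poses are not given: they have to be found in the camera images.
- unit: slim radio unit, aluminium box 33 (x) x 159 (y) x 170 mm (z), about 0.6 kg, weight centred, loose, standing on its tail. Origin: centre of its tail face. z: from tail to the black nose panel, flush with the box, with two knobs 17 mm across, 18 mm tall at y = +-64 mm. -x: plain broad face towards the felt bar, goes down on it. +x: broad cover face with six screws, ends up on top
- heel_edge (a point): middle of the unit's lower edge (tail end) on its -x face: the edge at the stop, about which it tips. Leaned past about 11 degrees the unit falls over by itself unless something ahead of it holds it back
- nose_edge (a point): middle of the unit's edge between the -x face and the nose panel, 170 mm from heel_edge along the unit's z: the edge that swings over beyond the bar
- rest: service rest, fixed: maple board 12 mm thick, 220 mm wide (y), x = -115 to +75 mm. Origin at bench height under the stop's face. The unit stands on the board at +x and tips towards -x, roughly at the robot. A unit lying on it touches the stop's edge and the bar, leaning about 80 degrees from upright; its tail edge slips back 10 to 30 mm on the way; its nose edge hangs clear beyond bar and board
- stop_edge (a point): middle of the upper edge, on the unit's side, of the stop: an aluminium strip along the rest's y, 200 mm long, 18 mm wide, 5 mm high above the board (top 17 mm above the bench), its upright face at the rest's x = 0
- bar_top (a point): middle of the top of the felt-covered round bar along the rest's y, 214 mm long with its round ends, 24 mm thick, centre line at the rest's x = -95 mm, top 22 mm above the board (34 mm above the bench)
- horizon: attitude indicator, loose, standing face up: black round case 80 mm in diameter with a square 83 mm bezel and a blue-and-brown ball, 122 mm tall; origin at the centre of its underside. Leave alone
- cleaner: small bottle, 40 mm in diameter, 120 mm tall, loose, upright; origin at the centre of its underside. Leave alone
- driver: screwdriver 180 mm long lying on the bench, loose. Leave alone

How it is judged:
By the outcome, as a careful person would: the job done as asked, in the order asked, and still so for the second after the job is handed in, with the robot touching nothing.
It also fails if it takes over 51 s, if anything falls off the work surface, if the arm or the gripper's body presses on something with over 40 N, if the wrist force passes 120 N, or if a joint passes its speed limit or range.

## Working session

There is one attempt and no reset: what is moved stays moved. The work goes in short steps, each a Python script; the robot and the scene stay as the last script left them, time stands still between calls to the robot, and variables do not carry over. Pictures are saved under pics/ and viewed, on a budget of 10 in all, crops included, one or two more only if the job needs it, and the job is handed in when it is done.

```bash
ls; mkdir -p pics
python3 - <<'E'
from station import *
import cv2,numpy as np
for n in ("scene","top"):
    im=read_camera(n); cv2.imwrite(f"pics/{n}0.png",cv2.resize(im[:,:,::-1],(800,600),interpolation=cv2.INTER_CUBIC))
    i=camera_info(n); print(n,i)
i=camera_info("wrist");print(i)
print(get_time(),get_ee_rot(),get_tcp_pos())
E
```

```text
pics
scene {'intrinsics': array([[515.08497905,   0.        , 273.46243204],
       [  0.        , 515.08497905, 207.78037651],
       [  0.        ,   0.        ,   1.        ]]), 'dist': array([-0.14502284,  0.        ,  0.        ,  0.        ,  0.        ]), 'T': array([[-0.50632026, -0.6160023 ,  0.60347408,  1.30116204],
       [ 0.86217829, -0.34783026,  0.36832418,  0.37621268],
       [-0.016982  ,  0.70679225,  0.70721732,  0.96158638],
       [ 0.        ,  0.        ,  0.        ,  1.        ]])}
top {'intrinsics': array([[429.83647155,   0.        , 277.60114861],
       [  0.        , 429.83647155, 208.54910405],
       [  0.        ,   0.        ,   1.        ]]), 'dist': array([-0.08420179,  0.        ,  0.        ,  0.        ,  0.        ]), 'T': array([[ 0.0129004 ,  0.99138641, -0.13033249,  0.44403041],
       [-0.99961167,  0.01600619,  0.02281032, -0.05279031],
       [ 0.02469997,  0.12998762,  0.99120792,  1.09863619],
       [ 0.        ,  0.        ,  0.        ,  1.        ]])}
{'intrinsics': array([[361.47150419,   0.        , 280.0893369 ],
       [  0.        , 361.47150419, 211.68154867],
       [  0.        ,   0.        ,   1.        ]]), 'dist': array([-0.04321611,  0.        ,  0.        ,  0.        ,  0.        ]), 'tool_from_camera': array([[ 9.99999322e-01, -2.52365335e-04, -1.13652862e-03,
         5.84132754e-04],
       [-5.31277116e-04, -9.67568615e-01, -2.52607786e-01,
        -6.91637106e-02],
       [-1.03591997e-03,  2.52608219e-01, -9.67568093e-01,
        -2.01933265e-01],
       [ 0.00000000e+00,  0.00000000e+00,  0.00000000e+00,
         1.00000000e+00]])}
0.1 [-4.02224867e-04  8.03281729e-01 -5.95598862e-01 -5.45238336e-04] [ 0.18144286 -0.59751229  0.18221253]
```

View pics/scene0.png

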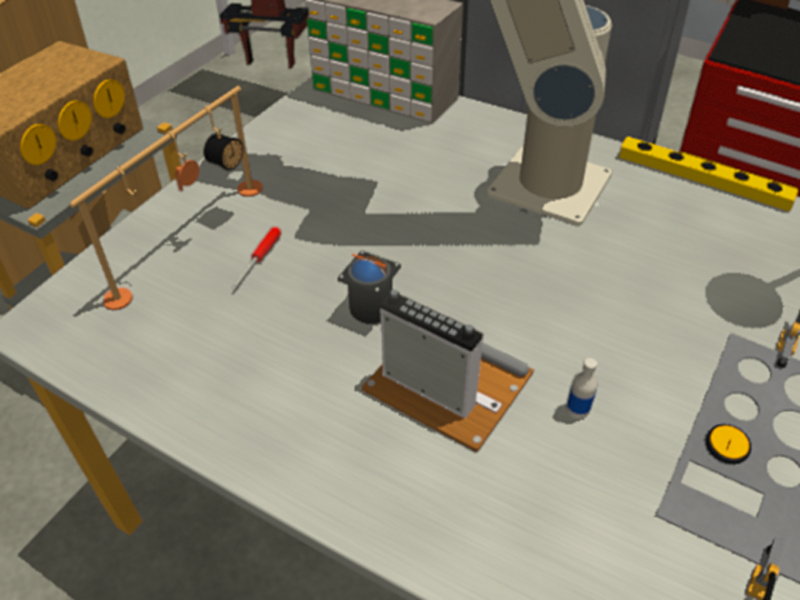

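View pics/top0.png

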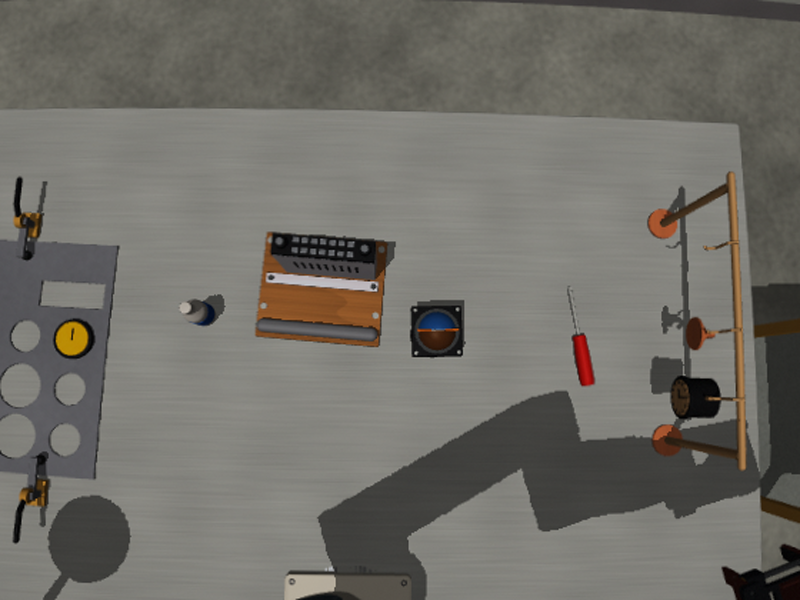

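The scene view shows the unit standing on its board (nose at about (430,320)) and the cleaner at (582,390). The top view shows the bar at (318,328), the stop at (322,282), the horizon at (437,331) and the cleaner at (195,312). I'll zoom in to get pixel positions.

Run:
```python
import cv2
from station import *
im=read_camera("top")[:,:,::-1]
c=im[150:255,120:280]; cv2.imwrite("pics/topc.png",cv2.resize(c,None,fx=5,fy=5,interpolation=cv2.INTER_CUBIC))
```

```text
(no output)
```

View pics/topc.png

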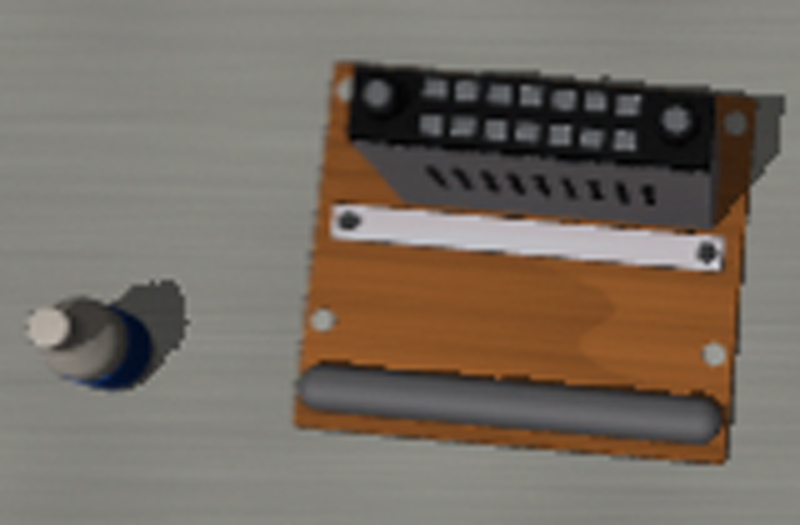

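The zoom shows the board, stop, bar and nose corners clearly: nose corners (353,65), (717,93), (713,168), (350,137), and stop far edge from (333,207) to (725,237). Next I'll compute the poses and check how far the tool can tilt.

```bash
cat > h.py <<'E'
import numpy as np, cv2
from station import *
from scipy.spatial.transform import Rotation as R
def ray(name,px,z):
    i=camera_info(name); T=i["T"]
    p=cv2.undistortPoints(np.array([[px]],float),i["intrinsics"],i["dist"])[0,0]
    d=T[:3,:3]@np.array([p[0],-p[1],-1]); o=T[:3,3]
    return o+d*(z-o[2])/d[2]
E
python3 - <<'E'
from h import *
c=lambda u,v:((u+.5)/5-.5+120,(v+.5)/5-.5+150)
def pts(n,l,z):
    P=np.array([ray("top",c(*q),z) for q in l]); print(n,P[:,:2].round(4).tolist(),"mean",P.mean(0).round(4)); return P
B=pts("board",[(337,62),(755,98),(726,462),(295,427)],.012)
S=pts("stop",[(333,207),(725,237),(722,271),(331,236)],.017)
b=pts("bar",[(298,387),(721,420)],.022)
N=pts("nose",[(353,65),(717,93),(713,168),(350,137)],.182)
pts("tail -x edge bottom right",[(712,228)],.012)
for n,P in (("board",B),("stop",S),("bar",b),("nose",N)):
    d=P[0]-P[1]; print(n,"yaw",np.degrees(np.arctan2(-d[0],d[1])),np.linalg.norm(d))
d=B[0]-B[3]+B[1]-B[2]; print("yaw sides",np.degrees(np.arctan2(d[1],d[0])))
h=ray("top",(437/1.4286,331/1.4286),.122);print("horizon",h)
E
```

```text
board [[0.7045, 0.1581], [0.6891, -0.0584], [0.5012, -0.0466], [0.5154, 0.1716]] mean [0.6026 0.0562 0.012 ]
stop [[0.6276, 0.1559], [0.6154, -0.0442], [0.5979, -0.043], [0.6126, 0.1563]] mean [0.6134 0.0563 0.017 ]
bar [[0.5349, 0.1689], [0.5217, -0.0438]] mean [0.5283 0.0625 0.022 ]
nose [[0.6625, 0.1181], [0.6527, -0.0409], [0.6194, -0.0398], [0.6305, 0.118]] mean [0.6413 0.0388 0.182 ]
tail -x edge bottom right [[0.6207, -0.0374]] mean [ 0.6207 -0.0374  0.012 ]
board yaw -4.076758013606602 0.21704193283466858
stop yaw -3.49715039414696 0.20048744933987292
bar yaw -3.549950651008418 0.21306217696262802
nose yaw -3.546403523971083 0.15928808220099405
yaw sides -3.8465959662253666
horizon [ 0.52023819 -0.14050801  0.122     ]
```

```bash
cat >> h.py <<'E'
yaw=np.radians(-3.7)
ex=np.array([np.cos(yaw),np.sin(yaw),0]); ez=np.array([0,0,1.])
O=np.array([.6235,.0390,.012])      # heel edge middle (upright), planar origin
def tool(tau,sgn=1):
    z=np.sin(tau)*ex-np.cos(tau)*ez; u=np.cos(tau)*ex+np.sin(tau)*ez
    x=sgn*u; M=np.column_stack([x,np.cross(z,x),z]); q=R.from_matrix(M).as_quat()
    return np.r_[q[3],q[:3]],z,u
def edge(th):                        # nose edge (planar) at lean th: heel pushed back by the stop's edge
    s=.005*np.tan(th)
    return O+s*ex+.170*(-np.sin(th)*ex+np.cos(th)*ez)
def pose(th,tau,gap,d,sgn=1,off=0):  # TCP so that finger B's pad meets the -x face/nose edge, d behind the tips
    q,z,u=tool(tau,sgn)
    return edge(th)+d*z+(gap/2-off)*u,q
E
python3 - <<'E'
from h import *
print(get_ee_rot(), R.from_quat(np.roll(get_ee_rot(),-1)).as_matrix().round(2).tolist(), get_joint_pos())
r=np.radians
for sgn in (1,-1):
  for th in (0,15,30,45,60,70,80):
    best=[]
    for tau in range(-40,91,10):
        j=inverse_kinematics(*pose(r(th),r(tau),.045,.015,sgn))
        if j is not None: best.append((tau,))
    print(sgn,th,edge(r(th)).round(3),[b[0] for b in best])
for sgn in (1,-1):
  for th,tau in ((0,0),(45,30),(80,45),(80,30)):
    j=inverse_kinematics(*pose(r(th),r(tau),.045,.015,sgn)); print(sgn,th,tau,None if j is None else np.round(j,2))
E
```

```text
[-3.48851844e-04  8.03288946e-01 -5.95589236e-01 -4.57519122e-04] [[0.29, -0.96, -0.0], [-0.96, -0.29, 0.0], [-0.0, -0.0, -1.0]] [-1.29500539e+00  4.23711958e-01  1.63044328e+00 -7.22384154e-06
  1.08858808e+00 -1.90038336e-02]
1 0 [0.624 0.039 0.182] [-40, -30, -20, -10, 0, 10, 20, 30, 40]
1 15 [0.581 0.042 0.176] [-40, -30, -20, -10, 0, 10, 20, 30, 40]
1 30 [0.542 0.044 0.159] [-40, -30, -20, -10, 0, 10, 20, 30, 40]
1 45 [0.509 0.046 0.132] [-40, -30, -20, -10, 0, 10, 20, 30]
1 60 [0.485 0.048 0.097] [-40, -30, -20, -10, 0, 10, 20]
1 70 [0.478 0.048 0.07 ] [-40, -30, -20, -10, 0, 10, 20, 30]
1 80 [0.485 0.048 0.042] [-40, -30, -20, -10, 0, 10, 20]
-1 0 [0.624 0.039 0.182] [40, 50, 60, 70, 80, 90]
-1 15 [0.581 0.042 0.176] [40, 50, 60, 70, 80, 90]
-1 30 [0.542 0.044 0.159] [40, 50, 60, 70, 80, 90]
-1 45 [0.509 0.046 0.132] [30, 40, 50, 60, 90]
-1 60 [0.485 0.048 0.097] [40, 50, 90]
-1 70 [0.478 0.048 0.07 ] [30, 40, 50, 80, 90]
-1 80 [0.485 0.048 0.042] [30, 40, 50, 60, 70, 80, 90]
1 0 0 [ 0.04  0.47  1.59 -0.    1.08  0.1 ]
1 45 30 [ 0.12  0.22  2.25 -0.55  0.18  0.7 ]
1 80 45 None
1 80 30 None
-1 0 0 None
-1 45 30 [ 0.12  0.22  2.25 -0.55  0.18 -2.44]
-1 80 45 [ 0.19  0.58  2.48  3.42  0.7  -0.03]
-1 80 30 [ 0.13  0.44  2.33  3.74  0.17 -0.42]
```

```bash
cat >> h.py <<'E'
GAP=.054
def wp(th,tau,s,off=0.,back=0.,gap=GAP,O2=None):
    """TCP pose: finger B's inner tip on the -x face (s below the nose edge), or nose edge on pad s behind tip"""
    th,tau=np.radians(th),np.radians(tau)
    q,z,u=tool(tau,-1)
    tail=np.sin(th)*ex-np.cos(th)*ez
    T=edge(th)+s*(tail if th<=tau else z)
    return T+(gap/2-off)*u-back*z,q
PATH=[(0,40,40),(5,45,40),(10,50,40),(15,55,40),(22,57,37),(30,58,33),(38,59,30),(46,60,27),(54,60,24),(62,60,20),(68,60,18),(74,60,18),(78,60,18),(81,60,18)]
E
python3 - <<'E'
from h import *
p,q=wp(0,40,40,back=.14); j=inverse_kinematics(p,q); print(p,j)
for w in PATH:
    p,q=wp(*w); k=inverse_kinematics(p,q); print(w,p.round(3),None if k is None else np.round(k,2))
j0=get_joint_pos(); j=np.array(j)
a=j.copy(); a[0]=-1.295
movej([-1.295,0.1,1.5,0,1.089,0]); print(get_tcp_pos(),get_time())
movej(a); movej(j); print(get_time(),get_tcp_pos(),get_joint_pos())
for w in PATH:
    p,q=wp(*w); k=inverse_kinematics(p,q); print(w,None if k is None else np.round(k,2))
E
```

```text
[  0.5543374    0.04347254 -39.69339851] None
(0, 40, 40) [ 6.4400e-01  3.8000e-02 -3.9801e+01] None
(5, 45, 40) [  4.107  -0.186 -39.647] None
(10, 50, 40) [  7.544  -0.409 -39.192] None
(15, 55, 40) [ 10.928  -0.627 -38.439] None
(22, 57, 37) [ 14.408  -0.852 -34.114] None
(30, 58, 33) [ 17.021  -1.021 -28.397] None
(38, 59, 30) [ 18.968  -1.147 -23.471] None
(46, 60, 27) [ 19.902  -1.208 -18.602] None
(54, 60, 24) [ 19.883  -1.206 -13.972] None
(62, 60, 20) [17.781 -1.071 -9.885] None
(68, 60, 18) [16.048 -0.958 -8.901] None
(74, 60, 18) [16.047 -0.958 -8.918] None
(78, 60, 18) [16.05  -0.959 -8.929] None
(81, 60, 18) [16.057 -0.959 -8.938] NoneTraceback (most recent call last):
  File "<stdin>", line 6, in <module>
IndexError: too many indices for array: array is 0-dimensional, but 1 were indexed
```

Those waypoints mixed mm and m, and nothing moved. I'll fix the units and check before moving.

```bash
sed -i 's|    th,tau=np.radians(th),np.radians(tau)|    th,tau,s=np.radians(th),np.radians(tau),s/1000|' h.py
python3 - <<'E'
from h import *
p,q=wp(0,40,40,back=.14); j=inverse_kinematics(p,q); print(p,j)
for w in PATH:
    pp,qq=wp(*w); k=inverse_kinematics(pp,qq); print(w,pp.round(3),None if k is None else np.round(k,2))
if j is not None:
    j=np.array(j); a=j.copy(); a[0]=-1.295
    movej([-1.295,0.1,1.5,0,1.089,0]); print(get_tcp_pos(),get_time())
    movej(a); print(get_tcp_pos()); movej(j); print(get_time(),get_tcp_pos(),np.round(get_joint_pos(),2))
    for w in PATH:
        pp,qq=wp(*w); k=inverse_kinematics(pp,qq); print(w,None if k is None else np.round(k,2))
    im=read_camera("scene"); cv2.imwrite("pics/s1.png",cv2.resize(im[110:330,200:480,::-1],None,fx=2.7,fy=2.7,interpolation=cv2.INTER_CUBIC))
E
```

```text
[0.5543374  0.04347254 0.26660149] None
(0, 40, 40) [0.644 0.038 0.159] None
(5, 45, 40) [0.632 0.038 0.161] [ 0.11  0.31  2.22  3.79  0.2  -0.52]
(10, 50, 40) [0.619 0.039 0.161] [ 0.13  0.33  2.29  3.55  0.37 -0.26]
(15, 55, 40) [0.607 0.04  0.16 ] [ 0.14  0.38  2.36  3.46  0.57 -0.15]
(22, 57, 37) [0.59  0.041 0.158] [ 0.16  0.4   2.41  3.45  0.67 -0.12]
(30, 58, 33) [0.572 0.042 0.154] [ 0.18  0.42  2.45  3.44  0.75 -0.09]
(38, 59, 30) [0.555 0.043 0.145] [ 0.19  0.46  2.5   3.44  0.85 -0.06]
(46, 60, 27) [0.539 0.044 0.135] [ 0.21  0.53  2.53  3.44  0.97 -0.03]
(54, 60, 24) [0.526 0.045 0.121] [0.23 0.59 2.56 3.44 1.05 0.  ]
(62, 60, 20) [0.514 0.046 0.105] [0.25 0.67 2.58 3.44 1.15 0.04]
(68, 60, 18) [0.508 0.046 0.09 ] None
(74, 60, 18) [0.507 0.047 0.073] [0.26 0.81 2.58 3.43 1.29 0.08]
(78, 60, 18) [0.51  0.046 0.062] [0.25 0.86 2.56 3.42 1.31 0.09]
(81, 60, 18) [0.516 0.046 0.053] [0.24 0.88 2.55 3.42 1.32 0.09]
```

```bash
sed -i '/^GAP=/s/.*/GAP=.060/; /^PATH=/d' h.py
cat >> h.py <<'E'
PATH=[(0,46,48),(4,49,48),(8,52,48),(12,55,48),(16,56,48),(22,56,45),(30,56,40),(38,56,35),(46,56,30),(54,56,25),(62,56,20),(68,56,18),(74,56,18),(78,56,18),(81,56,18)]
E
python3 - <<'E'
from h import *
p,q=wp(*PATH[0]); up=p+[0,0,.11]; j=inverse_kinematics(up,q); print(p,j)
ok=j is not None
for w in PATH:
    pp,qq=wp(*w); k=inverse_kinematics(pp,qq); ok&=k is not None; print(w,pp.round(3),None if k is None else np.round(k,2))
if ok:
    j=np.array(j); a=j.copy(); a[0]=-1.295
    movej([-1.295,0.1,1.5,0,1.089,0]); print(get_tcp_pos(),get_time())
    movej(a); print(get_tcp_pos()); movej(j); print(get_time(),get_tcp_pos(),np.round(get_joint_pos(),2))
    print(get_ft_force())
    im=read_camera("scene"); cv2.imwrite("pics/s1.png",cv2.resize(im[110:330,200:480,::-1],None,fx=2.7,fy=2.7,interpolation=cv2.INTER_CUBIC))
E
```

```text
[0.64429631 0.03765516 0.15558019] [ 0.10611692  0.11837035  2.12657146 -0.88402522  0.15867888 -2.14460183]
(0, 46, 48) [0.644 0.038 0.156] [ 0.11  0.34  2.2   3.7   0.23 -0.43]
(4, 49, 48) [0.635 0.038 0.156] [ 0.12  0.35  2.25  3.57  0.34 -0.28]
(8, 52, 48) [0.626 0.039 0.156] [ 0.13  0.37  2.3   3.5   0.45 -0.2 ]
(12, 55, 48) [0.616 0.039 0.156] [ 0.14  0.39  2.34  3.45  0.57 -0.15]
(16, 56, 48) [0.608 0.04  0.154] [ 0.15  0.41  2.37  3.44  0.62 -0.13]
(22, 56, 45) [0.596 0.041 0.153] [ 0.15  0.4   2.39  3.45  0.64 -0.12]
(30, 56, 40) [0.578 0.042 0.149] [ 0.17  0.4   2.43  3.45  0.68 -0.11]
(38, 56, 35) [0.561 0.043 0.143] [ 0.18  0.42  2.46  3.45  0.73 -0.09]
(46, 56, 30) [0.545 0.044 0.134] [ 0.2   0.45  2.5   3.45  0.79 -0.07]
(54, 56, 25) [0.53  0.045 0.122] [ 0.21  0.49  2.53  3.44  0.86 -0.04]
(62, 56, 20) [0.516 0.046 0.105] [ 0.23  0.57  2.55  3.44  0.96 -0.01]
(68, 56, 18) [0.51  0.046 0.09 ] [0.23 0.63 2.56 3.43 1.03 0.02]
(74, 56, 18) [0.509 0.046 0.074] [0.24 0.71 2.56 3.42 1.09 0.04]
(78, 56, 18) [0.513 0.046 0.062] [0.23 0.75 2.55 3.41 1.13 0.05]
(81, 56, 18) [0.519 0.046 0.053] [0.22 0.78 2.53 3.4  1.14 0.05]
[ 0.19957152 -0.66144754  0.46423301] 1.2333
[ 0.14595902 -0.62905584  0.2656246 ]
5.8333 [0.64430376 0.03701063 0.26555642] [ 0.11  0.12  2.13 -0.88  0.16 -2.14]
[ 0.46101639 -0.32327406 -0.12103115]
```

Run:
```python
from h import *
for tau in (46,52,58,64,70):
  for dx,dz in ((0,.03),(0,.06),(0,.09),(0,.12),(-.03,.09),(-.06,.09)):
    p,_=wp(*PATH[0]); q=tool(np.radians(tau),-1)[0]
    k=inverse_kinematics(p+dx*ex+dz*ez,q); print(tau,dx,dz,None if k is None else np.round(k,2))
```

```text
46 0 0.03 [ 0.11  0.27  2.19  3.96  0.17 -0.69]
46 0 0.06 [ 0.11  0.21  2.17  4.44  0.13 -1.18]
46 0 0.09 [ 0.11  0.15  2.14 -1.2   0.13 -1.82]
46 0 0.12 [ 0.11  0.1   2.12 -0.77  0.18 -2.26]
46 -0.03 0.09 [ 0.12  0.11  2.2  -1.3   0.14 -1.72]
46 -0.06 0.09 None
52 0 0.03 [ 0.12  0.31  2.25  3.57  0.35 -0.3 ]
52 0 0.06 [ 0.12  0.24  2.23  3.7   0.27 -0.43]
52 0 0.09 [ 0.12  0.17  2.21  3.93  0.2  -0.66]
52 0 0.12 [ 0.12  0.11  2.19  4.32  0.15 -1.07]
52 -0.03 0.09 [ 0.13  0.13  2.27  3.93  0.22 -0.65]
52 -0.06 0.09 [ 0.15  0.09  2.32  3.95  0.24 -0.66]
58 0 0.03 [ 0.13  0.37  2.3   3.45  0.55 -0.17]
58 0 0.06 [ 0.13  0.29  2.29  3.51  0.47 -0.23]
58 0 0.09 [ 0.13  0.21  2.27  3.59  0.38 -0.32]
58 0 0.12 [ 0.13  0.14  2.25  3.71  0.3  -0.45]
58 -0.03 0.09 [ 0.15  0.18  2.33  3.61  0.41 -0.32]
58 -0.06 0.09 [ 0.17  0.14  2.39  3.63  0.42 -0.33]
64 0 0.03 [ 0.14  0.44  2.35  3.4   0.78 -0.1 ]
64 0 0.06 [ 0.14  0.36  2.34  3.43  0.69 -0.14]
64 0 0.09 [ 0.14  0.27  2.33  3.47  0.59 -0.19]
64 0 0.12 [ 0.14  0.2   2.31  3.53  0.5  -0.25]
64 -0.03 0.09 [ 0.16  0.24  2.38  3.49  0.62 -0.19]
64 -0.06 0.09 [ 0.18  0.21  2.44  3.51  0.65 -0.19]
70 0 0.03 [ 0.15  0.54  2.38  3.38  1.   -0.06]
70 0 0.06 [ 0.15  0.45  2.38  3.39  0.91 -0.08]
70 0 0.09 [ 0.15  0.36  2.37  3.42  0.82 -0.12]
70 0 0.12 [ 0.15  0.27  2.36  3.44  0.72 -0.16]
70 -0.03 0.09 [ 0.17  0.33  2.43  3.43  0.85 -0.11]
70 -0.06 0.09 [ 0.19  0.31  2.48  3.46  0.89 -0.11]
```

View pics/s1.png

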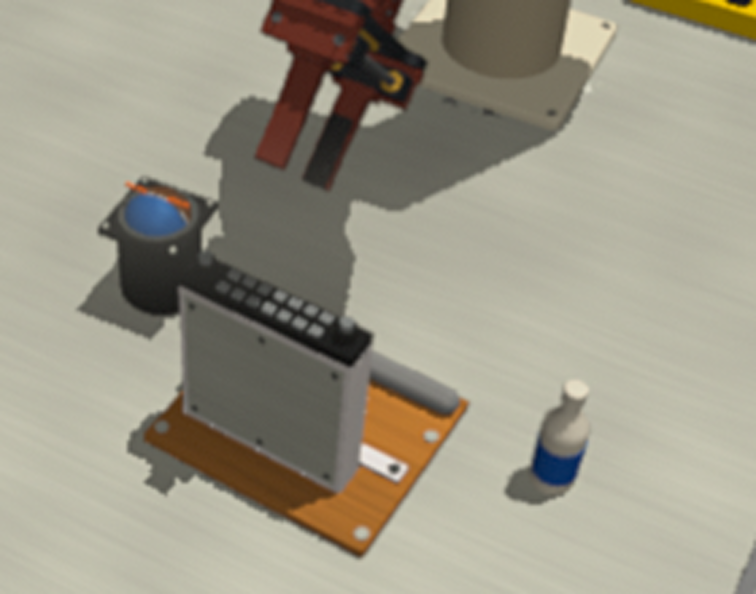

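The scene view shows the tool well above the unit, with the unit upright and the neighbours undisturbed. I'll raise the arm, flip the wrist up there, go to the pre-pose and look with the wrist camera.

Run:
```python
from h import *
p,_=wp(*PATH[0]); q=tool(np.radians(58),-1)[0]
k=np.array(inverse_kinematics(p+.12*ez,q)); print(k.round(2))
j=np.array(get_joint_pos()); j[1]-=.45; movej(j); print(get_tcp_pos(),get_time())
a=k.copy(); a[1]-=.45; movej(a); movej(k); print(get_tcp_pos(),np.round(get_joint_pos(),2),get_time())
P,Q=get_tcp_pos(),get_ee_rot(); im=read_camera("wrist")
cv2.imwrite("pics/w1.png",cv2.resize(im[:,:,::-1],(800,600),interpolation=cv2.INTER_CUBIC))
im2=read_camera("scene"); np.savez("w1.npz",P=P,Q=Q)
# predicted pixels (800x600) of nose corners with the current estimate
i=camera_info("wrist"); Tc=i["tool_from_camera"]; M=R.from_quat(np.roll(Q,-1)).as_matrix()
ey=np.cross(ez,ex)
for n,X in [(f"{a}{b}",O+a*.033*ex+b*.0795*ey+.17*ez) for a in (0,1) for b in (-1,1)]:
    c=Tc[:3,:3].T@(M.T@(X-P)-Tc[:3,3]); v=np.array([[c[0],-c[1],-c[2]]])
    px=cv2.projectPoints(v,np.zeros(3),np.zeros(3),i["intrinsics"],i["dist"])[0].ravel(); print(n,px*1.4286)
```

```text
[ 0.13  0.14  2.25  3.71  0.3  -0.45]
[0.60077593 0.0322625  0.54924483] 6.9333
[0.64469406 0.03764324 0.27670113] [ 0.13  0.14  2.25  3.71  0.3  -0.45] 11.775
0-1 [610.77150377 144.85609095]
01 [578.67402038 467.42691539]
1-1 [552.97417613 146.89008599]
11 [531.82931572 440.065974  ]
```

View pics/w1.png

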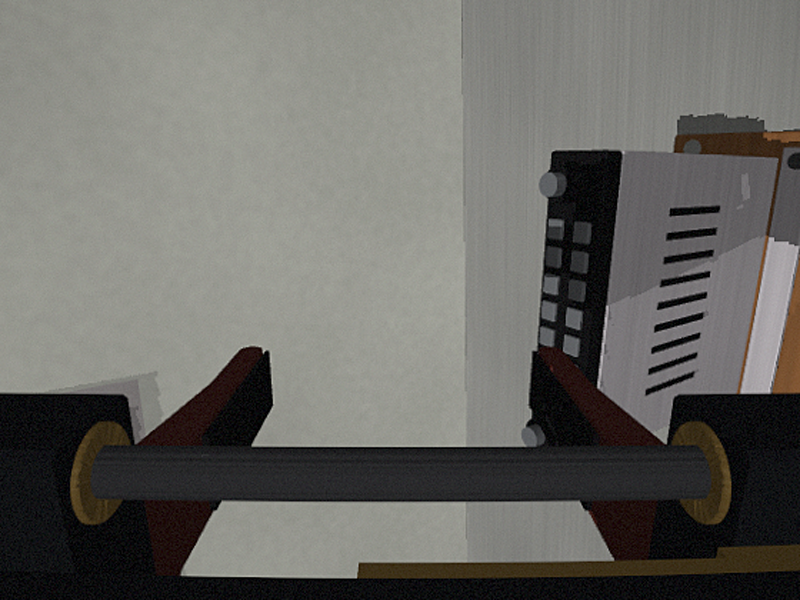

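Run:
```python
from h import *
d=np.load("w1.npz"); i=camera_info("wrist"); Tc=i["tool_from_camera"]; M=R.from_quat(np.roll(d["Q"],-1)).as_matrix()
ey=np.cross(ez,ex)
for n,px,z in (("nose 0-1",(621,152),.182),("nose 1-1",(555,151),.182),("tail 0-1",(778,157),.012),("face mid?",(600,370),.182),("knob -",(552,184),.200),("knob +",(533,433),.2)):
    v=cv2.undistortPoints(np.array([[px]],float)/1.4286,i["intrinsics"],i["dist"])[0,0]
    o=d["P"]+M@Tc[:3,3]; r=M@(Tc[:3,:3]@np.array([v[0],-v[1],-1])); X=o+r*(z-o[2])/r[2]
    print(n,X.round(4),"local",((X-O)@ex).round(4),((X-O)@ey).round(4), "cam",o.round(3))
```

```text
nose 0-1 [ 0.6131 -0.0369  0.182 ] local -0.0055 -0.0764 cam [ 0.47  -0.02   0.383]
nose 1-1 [ 0.65   -0.0404  0.182 ] local 0.0315 -0.0775 cam [ 0.47  -0.02   0.383]
tail 0-1 [ 0.6208 -0.039   0.012 ] local 0.0024 -0.078 cam [ 0.47  -0.02   0.383]
face mid? [0.6189 0.063  0.182 ] local -0.0061 0.0236 cam [ 0.47  -0.02   0.383]
knob - [ 0.6353 -0.0243  0.2   ] local 0.0158 -0.0624 cam [ 0.47  -0.02   0.383]
knob + [0.6437 0.0998 0.2   ] local 0.0163 0.062 cam [ 0.47  -0.02   0.383]
```

The wrist view shows the nose-face corner at (621,152) and knobs at (552,184) and (533,433). These agree with my estimate to within about 3 mm, so I'll shift it by −1.5 mm and descend to straddle the unit.

```bash
sed -i 's/^O=np.array.*/O=np.array([.6220,.0400,.012])/; s/^GAP=.*/GAP=.062/' h.py
python3 - <<'E'
from h import *
p,q=wp(*PATH[0])
f0=np.array(get_ft_force())
print(movel(p,frame=q,v=.1,until_force=4),get_tcp_pos()-p,np.round(get_joint_pos(),2),get_time())
print("df",np.array(get_ft_force())-f0)
command_gripper(GAP/.088); print(get_grip_width()*88,get_time(),"df",np.array(get_ft_force())-f0)
im=read_camera("scene"); cv2.imwrite("pics/s2.png",cv2.resize(im[110:330,200:480,::-1],None,fx=2.7,fy=2.7,interpolation=cv2.INTER_CUBIC))
E
```

```text
False [9.51250205e-05 2.14658519e-05 4.83291047e-04] [ 0.11  0.34  2.2   3.71  0.23 -0.43] 13.2167
df [-0.04496746  0.93991504  0.59148912]
61.9759613115773 13.8167 df [-0.43605938  0.00273462  0.82445249]
```

View pics/s2.png

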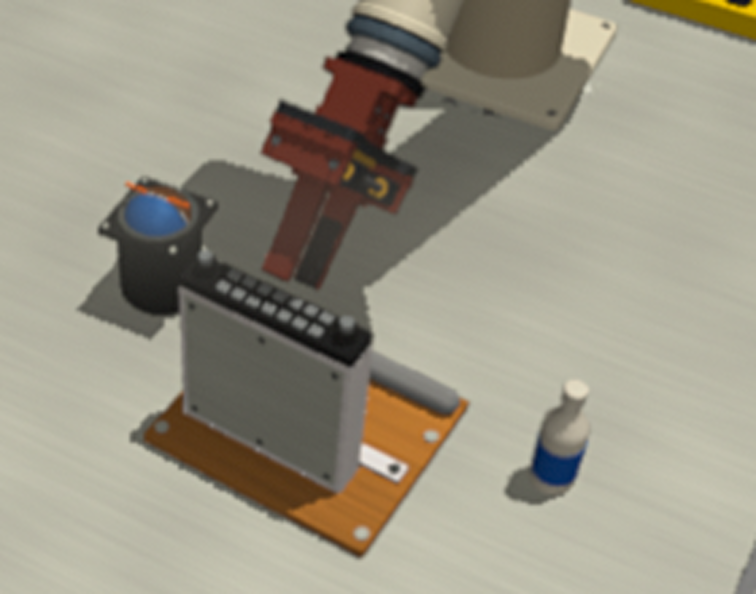

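Run:
```python
from h import *
i=camera_info("scene"); T=i["T"]; ey=np.cross(ez,ex)
def pr(X):
    c=T[:3,:3].T@(X-T[:3,3]); px=cv2.projectPoints(np.array([[c[0],-c[1],-c[2]]]),np.zeros(3),np.zeros(3),i["intrinsics"],i["dist"])[0].ravel()
    return ((px-[200,110])*2.7).round()
P=np.array(get_tcp_pos()); M=R.from_quat(np.roll(get_ee_rot(),-1)).as_matrix(); print(M.round(3))
print("tcp",pr(P),"A tip",pr(P-.031*M[:,0]),"B tip",pr(P+.031*M[:,0]), "80mm back",pr(P-.08*M[:,2]))
for a in (0,1):
  for b in (-1,1): print("nose",a,b,pr(O+a*.033*ex+b*.0795*ey+.17*ez))
```

```text
[[-0.693  0.065  0.718]
 [ 0.045  0.998 -0.046]
 [-0.719 -0.    -0.695]]
tcp [269. 323.] A tip [255. 321.] B tip [283. 326.] 80mm back [310. 230.]
nose 0 -1 [200. 245.]
nose 0 1 [374. 325.]
nose 1 -1 [177. 270.]
nose 1 1 [352. 353.]
```

Run:
```python
from h import *
i=camera_info("scene"); T=i["T"]
def pr(X):
    c=T[:3,:3].T@(X-T[:3,3]); px=cv2.projectPoints(np.array([[c[0],-c[1],-c[2]]]),np.zeros(3),np.zeros(3),i["intrinsics"],i["dist"])[0].ravel()
    return ((px-[200,110])*2.7).round()
M=R.from_quat(np.roll(get_ee_rot(),-1)).as_matrix()
P=np.array([.6443,.037,.2656]); print("s1 tcp",pr(P),"A",pr(P-.044*M[:,0]),"B",pr(P+.044*M[:,0]),"back20",pr(P-.02*M[:,2]))
im=read_camera("scene"); c=im[170:250,260:380,::-1]
c=cv2.resize(c,None,fx=6.6,fy=6.6,interpolation=cv2.INTER_CUBIC); cv2.imwrite("pics/s3.png",c)
```

```text
s1 tcp [270. 222.] A [247. 214.] B [290. 229.] back20 [280. 197.]
```

View pics/s3.png

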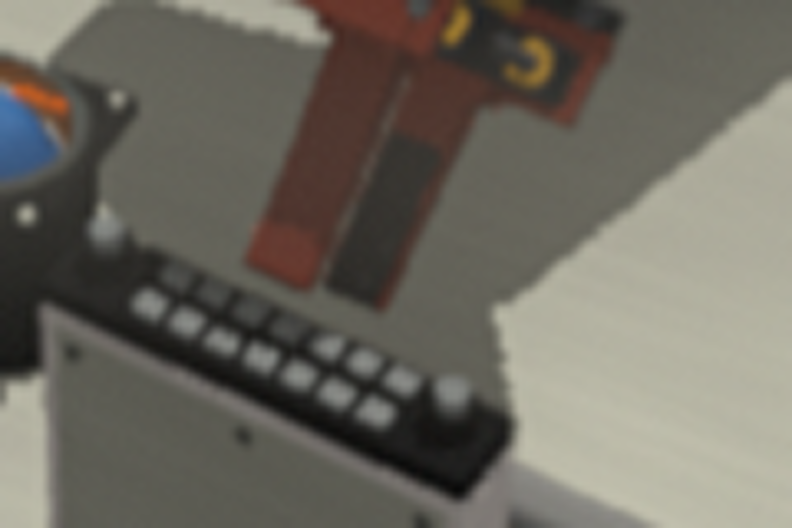

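Run:
```python
from h import *
i=camera_info("wrist"); Tc=i["tool_from_camera"]
for x in (-.044,.044,.0575):
  for y in (-.01,.01):
   for z in (0,-.02,-.04,-.06):
    c=Tc[:3,:3].T@(np.array([x,y,z])-Tc[:3,3]); px=cv2.projectPoints(np.array([[c[0],-c[1],-c[2]]]),np.zeros(3),np.zeros(3),i["intrinsics"],i["dist"])[0].ravel()
    print(x,y,z,(px*1.4286).round())
```

```text
-0.044 -0.01 0 [293. 318.]
-0.044 -0.01 -0.02 [282. 333.]
-0.044 -0.01 -0.04 [269. 352.]
-0.044 -0.01 -0.06 [253. 375.]
-0.044 0.01 0 [296. 364.]
-0.044 0.01 -0.02 [286. 383.]
-0.044 0.01 -0.04 [273. 407.]
-0.044 0.01 -0.06 [258. 436.]
0.044 -0.01 0 [509. 318.]
0.044 -0.01 -0.02 [520. 333.]
0.044 -0.01 -0.04 [534. 352.]
0.044 -0.01 -0.06 [551. 375.]
0.044 0.01 0 [507. 364.]
0.044 0.01 -0.02 [517. 384.]
0.044 0.01 -0.04 [530. 407.]
0.044 0.01 -0.06 [546. 436.]
0.0575 -0.01 0 [542. 318.]
0.0575 -0.01 -0.02 [557. 333.]
0.0575 -0.01 -0.04 [574. 352.]
0.0575 -0.01 -0.06 [596. 375.]
0.0575 0.01 0 [539. 364.]
0.0575 0.01 -0.02 [552. 383.]
0.0575 0.01 -0.04 [569. 407.]
0.0575 0.01 -0.06 [589. 436.]
```

The wrist image (finger tips at (532,350) and (531,405)) and the scene view agree: the real finger tips sit about 39 mm behind the reported TCP. I'll correct for that, recheck reachability, open the gripper, advance, and narrow it again.

```bash
sed -i 's|return T+(gap/2-off)\*u-back\*z,q|return T+(gap/2-off)*u+(L-back)*z,q|; s|^GAP=.*|GAP=.062; L=.039|' h.py
python3 - <<'E'
from h import *
ok=True
for w in PATH+[(0,46,48)]:
    pp,qq=wp(*w); k=inverse_kinematics(pp,qq); ok&=k is not None; print(w,pp.round(3),None if k is None else np.round(k,2))
for th,tau in ((81,60),(81,64),(81,68),(68,60),(68,64),(54,60),(54,64),(30,60)):
    k=inverse_kinematics(*wp(th,tau,18)); print(th,tau,None if k is None else np.round(k,2))
if ok:
    p,q=wp(*PATH[0]); f0=np.array(get_ft_force())
    command_gripper(1.0)
    print(movel(p,frame=q,v=.05,until_force=4),get_tcp_pos()-p,get_time(),"df",np.array(get_ft_force())-f0)
    im=read_camera("scene"); c=im[170:250,260:380,::-1]
    cv2.imwrite("pics/s4.png",cv2.resize(c,None,fx=6.6,fy=6.6,interpolation=cv2.INTER_CUBIC))
E
```

```text
(0, 46, 48) [0.671 0.037 0.129] [ 0.1   0.43  2.16  3.6   0.27 -0.33]
(4, 49, 48) [0.664 0.037 0.132] [ 0.11  0.44  2.2   3.51  0.37 -0.23]
(8, 52, 48) [0.655 0.038 0.133] [ 0.11  0.45  2.24  3.45  0.47 -0.17]
(12, 55, 48) [0.647 0.038 0.134] [ 0.12  0.47  2.29  3.42  0.59 -0.13]
(16, 56, 48) [0.639 0.039 0.133] [ 0.13  0.48  2.31  3.41  0.64 -0.11]
(22, 56, 45) [0.627 0.04  0.132] [ 0.14  0.48  2.33  3.41  0.66 -0.1 ]
(30, 56, 40) [0.61  0.041 0.128] [ 0.15  0.48  2.37  3.42  0.7  -0.09]
(38, 56, 35) [0.593 0.042 0.122] [ 0.16  0.5   2.4   3.42  0.74 -0.08]
(46, 56, 30) [0.576 0.043 0.113] [ 0.17  0.53  2.44  3.41  0.8  -0.06]
(54, 56, 25) [0.561 0.044 0.101] [ 0.18  0.57  2.46  3.41  0.87 -0.04]
(62, 56, 20) [0.548 0.045 0.085] [ 0.2   0.63  2.49  3.41  0.96 -0.01]
(68, 56, 18) [0.542 0.045 0.07 ] [0.2  0.69 2.49 3.4  1.02 0.01]
(74, 56, 18) [0.541 0.045 0.053] [0.2  0.75 2.49 3.39 1.08 0.03]
(78, 56, 18) [0.544 0.045 0.041] [0.2  0.79 2.48 3.39 1.1  0.04]
(81, 56, 18) [0.55  0.045 0.032] [0.19 0.82 2.46 3.38 1.11 0.04]
(0, 46, 48) [0.671 0.037 0.129] [ 0.1   0.43  2.16  3.6   0.27 -0.33]
81 60 [0.21 0.89 2.47 3.39 1.26 0.06]
81 64 [0.22 0.96 2.48 3.4  1.4  0.08]
81 68 [0.23 1.03 2.48 3.41 1.54 0.11]
68 60 [0.22 0.76 2.51 3.4  1.18 0.04]
68 64 [0.23 0.84 2.52 3.41 1.33 0.07]
54 60 [ 0.2   0.62  2.5   3.41  1.03 -0.01]
54 64 [0.21 0.7  2.52 3.41 1.19 0.02]
30 60 [ 0.16  0.47  2.42  3.42  0.8  -0.08]
False [-1.48313941e-04  1.93795421e-06 -3.91530601e-05] 15.45 df [ 0.27782981  0.10625888 -0.8728694 ]
```

View pics/s4.png

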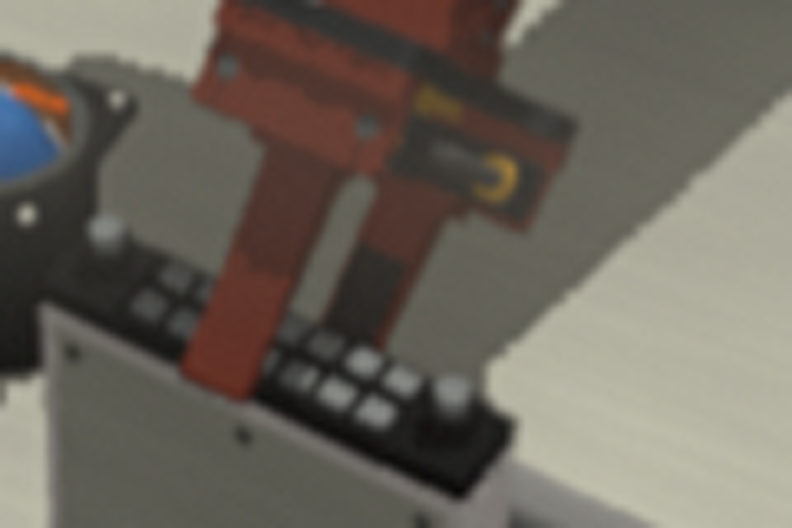

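It now straddles properly: finger A's tip is behind the cover edge at about (220,385) and finger B is in front. I'll narrow to 62 mm and tip to 30°.

```bash
sed -i '/^PATH=/d' h.py
cat >> h.py <<'E'
PATH=[(0,46,48),(4,49,48),(8,52,48),(12,55,48),(16,56,48),(19,56.5,47),(22,57,45),(26,57.5,42),(30,58,40),(34,58.5,37),(38,59,35),(42,60,32),(46,60.5,30),(50,61,27),(54,62,25),(58,62,22),(62,62,20),(65,62,19),(68,62,18),(71,62,18),(74,62,18),(76,62,18),(78,62,18),(80,62,18),(82,62,18)]
def run(ws,v=.03):
    for w in ws:
        p,q=wp(*w); movel(p,frame=q,v=v)
        print(w,round(get_time(),2),"F",np.round(np.array(get_ft_force()),1),"e",np.round((get_tcp_pos()-p)*1e3,1))
E
python3 - <<'E'
from h import *
f0=np.array(get_ft_force()); command_gripper(GAP/.088); print(get_grip_width()*88,get_time(),np.array(get_ft_force()),f0)
bad=[w for w in PATH if inverse_kinematics(*wp(*w)) is None]; print("bad",bad)
if not bad: run(PATH[1:9])
im=read_camera("scene"); c=im[150:290,240:400,::-1]
cv2.imwrite("pics/s5.png",cv2.resize(c,None,fx=4.2,fy=4.2,interpolation=cv2.INTER_CUBIC))
E
```

```text
61.85375665626336 16.1 [0.19000337 0.06747872 0.57861256] [-0.20308437 -0.20037194 -0.40295202]
bad []
(4, 49, 48) 16.52 F [ 0.7 -0.   4.1] e [1.1 0.  1.2]
(8, 52, 48) 16.95 F [ 1.3 -0.3  5.6] e [1.3 0.1 1.5]
(12, 55, 48) 17.38 F [1.4 0.5 6.7] e [1.6 0.1 1.9]
(16, 56, 48) 17.79 F [ 0.1  0.  12.9] e [2.7 0.1 3.4]
(19, 56.5, 47) 18.15 F [-1.  -0.6 13.6] e [3.  0.2 3.9]
(22, 57, 45) 18.52 F [-1.   0.5 14.3] e [2.6 0.2 3.6]
(26, 57.5, 42) 18.97 F [-1.6 -0.2  0.8] e [-1.  -0.1 -1.1]
(30, 58, 40) 19.41 F [-1.8 -0.4 -2. ] e [-0.4  0.  -0.5]
```

View pics/s5.png

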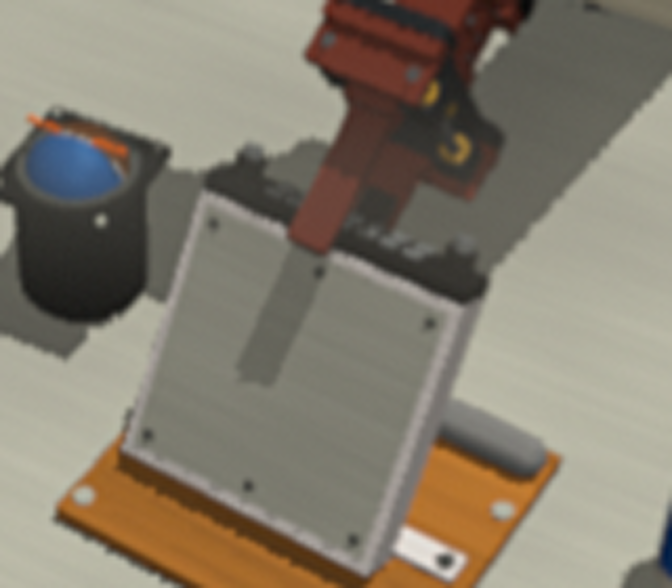

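The unit now leans about 30° and rests on finger B, with its tail at the stop. The force rose briefly to 14 N at hand-over and has since cleared. I'll continue lowering with a force guard.

Run:
```python
from h import *
for w in PATH[9:21]:
    run([w])
    if np.linalg.norm(get_ft_force())>9: print("stop"); break
im=read_camera("scene"); c=im[150:290,240:400,::-1]
cv2.imwrite("pics/s6.png",cv2.resize(c,None,fx=4.2,fy=4.2,interpolation=cv2.INTER_CUBIC))
```

```text
(34, 58.5, 37) 19.92 F [-2.2  0.4  0.4] e [-0.3 -0.  -0.2]
(38, 59, 35) 20.37 F [-2.3  0.1 -0.6] e [-0.4 -0.  -0.4]
(42, 60, 32) 20.82 F [-2.2 -0.3 -0.5] e [-0.1  0.  -0.1]
(46, 60.5, 30) 21.28 F [-0.8 -0.4 -2.3] e [-0.1  0.  -0.2]
(50, 61, 27) 21.75 F [-1.9  0.2 -2. ] e [-0.2  0.  -0.2]
(54, 62, 25) 22.2 F [-1.   0.8 -2.5] e [ 0.   0.  -0.2]
(58, 62, 22) 22.68 F [ 0.4 -0.3 -4.2] e [-0.1  0.  -0.3]
(62, 62, 20) 23.15 F [-0.3  0.2 -2.8] e [-0.2  0.  -0.4]
(65, 62, 19) 23.57 F [ 0.3  0.1 -4.4] e [-0.1  0.  -0.4]
(68, 62, 18) 24.0 F [-0.6 -0.4 -2.3] e [-0.2  0.  -0.4]
(71, 62, 18) 24.43 F [ 0.1 -0.1 -3.1] e [-0.  -0.  -0.3]
(74, 62, 18) 24.87 F [ 0.8  0.3 -2.6] e [ 0.1 -0.  -0.3]
```

View pics/s6.png

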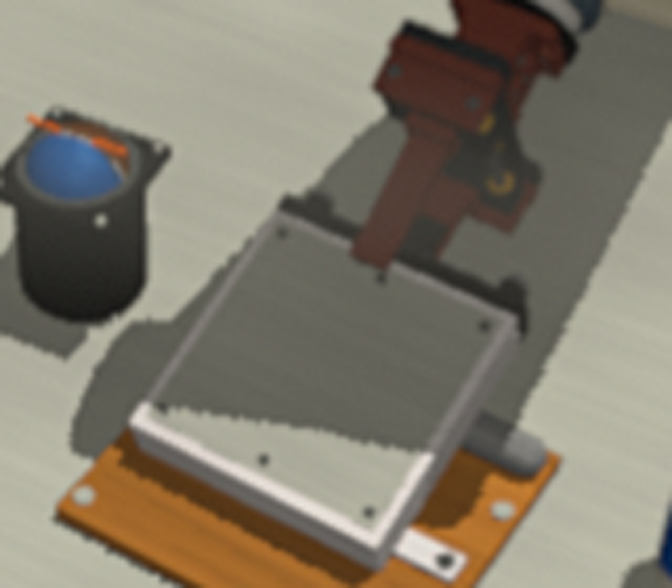

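```bash
cat >> h.py <<'E'
def pr(X):
    i=camera_info("scene"); T=i["T"]; c=T[:3,:3].T@(X-T[:3,3])
    return cv2.projectPoints(np.array([[c[0],-c[1],-c[2]]]),np.zeros(3),np.zeros(3),i["intrinsics"],i["dist"])[0].ravel()
def fit(obs):
    """obs: {(thick,side,along): px in original image}; returns lean deg, heel x,y,z (rest-aligned, from O)"""
    from scipy.optimize import least_squares
    def cor(v,k):
        th=v[0]; e=R.from_rotvec([0,0,v[4]]).apply(ex); ey=np.cross(ez,e)
        return O+v[1]*e+v[2]*ey+v[3]*ez+k[0]*(np.cos(th)*e+np.sin(th)*ez)+k[1]*.0795*ey+k[2]*(-np.sin(th)*e+np.cos(th)*ez)
    s=least_squares(lambda v:np.r_[np.concatenate([pr(cor(v,k))-o for k,o in obs.items()]),v[3]/.003],[1.2,0,0,0,0])
    return np.degrees(s.x[0]),s.x[1:4]*1e3,np.degrees(s.x[4]),s.cost
E
python3 - <<'E'
from h import *
o=lambda u,v:np.array([u,v])/4.2+[240,150]
print(fit({(.033,-1,0):o(139,408),(.033,1,0):o(380,548),(.033,-1,.165):o(280,212),(.033,1,.165):o(518,320),(0,-1,0):o(133,433),(0,1,0):o(378,568)}))
E
```

```text
(np.float64(82.10216211701842), array([14.31046206,  0.63018291, -0.79903245]), np.float64(-0.2661077106451939), np.float64(11.546424825594155))
```

Run:
```python
from h import *
for k in range(8):
    p=np.array(get_tcp_pos()); movel(p-.003*ez,v=.02); wait(.1)
    F=np.mean([get_ft_force() for _ in range(4)],0); print(k,round(get_time(),2),get_tcp_pos().round(4),F.round(1),np.round(get_ft_torque(),2))
    if k>2 and F[2]>-.9: break
im=read_camera("scene"); c=im[150:290,240:400,::-1]
cv2.imwrite("pics/s7.png",cv2.resize(c,None,fx=4.2,fy=4.2,interpolation=cv2.INTER_CUBIC))
```

```text
0 25.32 [0.5412 0.0452 0.0564] [-0.8 -0.  -2.7] [ 0.18  0.75 -0.03]
1 25.73 [0.5412 0.0452 0.0533] [-0.8 -0.3 -2.4] [0.15 0.78 0.03]
2 26.12 [0.5412 0.0452 0.0503] [-0.9  0.3 -2.6] [0.15 0.74 0.07]
3 26.52 [0.5412 0.0452 0.0472] [-0.2 -0.3 -3.9] [ 0.21  0.78 -0.02]
4 26.93 [0.5412 0.0452 0.0442] [-0.8  1.5 -2.7] [0.19 0.79 0.07]
5 27.32 [0.5415 0.0452 0.0414] [0.7 0.7 0.3] [0.13 0.32 0.  ]
```

The tool unloaded between z = .044 and .041, so the unit now rests on the bar. I'll drop clear by 4 mm, back out along the fingers, and look.

Run:
```python
from h import *
_,z,u=tool(np.radians(62),-1)
p=np.array(get_tcp_pos()); movel(p-.004*u,v=.02); print(get_ft_force().round(1),np.round(get_ft_torque(),2))
p=np.array(get_tcp_pos()); 
for d in (.02,.05,.09):
    try: movel(p-d*z,v=.06); print(d,get_tcp_pos().round(3),get_ft_force().round(1),round(get_time(),2))
    except MotionError as e: print(d,e); break
im=read_camera("scene"); c=im[150:290,240:400,::-1]
cv2.imwrite("pics/s8.png",cv2.resize(c,None,fx=4.2,fy=4.2,interpolation=cv2.INTER_CUBIC))
```

```text
[-0.  -0.2  0.1] [0.07 0.33 0.06]
0.02 [0.522 0.047 0.047] [ 0.1  0.3 -0.6] 28.19
0.05 the arm cannot follow that straight line within its joint ranges
```

View pics/s8.png

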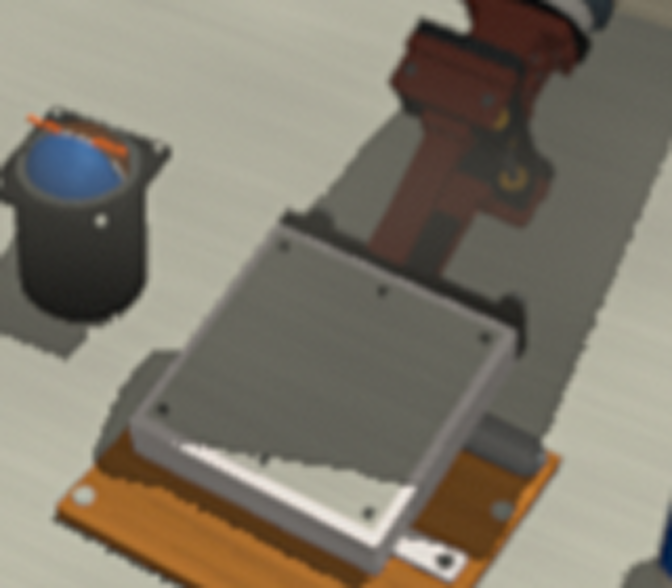

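The unit lies on the bar, but finger B's tip is still just under the nose edge, and joint 3 is limiting the retreat. I'll search for a steeper exit.

```bash
cat >> h.py <<'E'
def btip(x,z,tau,gap=.088):   # TCP for finger B's inner tip at world x (about), z
    q,zz,u=tool(np.radians(tau),-1)
    T=O+(x-O[0])*ex/ex[0]; T[2]=z
    return T+gap/2*u+L*zz,q
E
python3 - <<'E'
from h import *
q,zz,u=tool(np.radians(62),-1); P=np.array(get_tcp_pos()); print("B tip",P-L*zz-.031*u,"A tip",P-L*zz+.031*u,np.round(get_joint_pos(),2))
for tau in (40,44,48,52,56,62):
    print(tau,[(x,z) for x in (.473,.465,.455,.448,.44) for z in (.028,.035,.05,.1,.14) if inverse_kinematics(*btip(x,z,tau)) is not None])
E
```

```text
B tip [0.47295739 0.04983711 0.03797645] A tip [0.50200395 0.04795876 0.0927192 ] [0.25 0.94 2.53 3.42 1.4  0.1 ]
40 [(0.473, 0.028), (0.473, 0.035), (0.473, 0.05), (0.473, 0.1), (0.473, 0.14), (0.465, 0.028), (0.465, 0.035), (0.465, 0.05), (0.465, 0.1), (0.465, 0.14), (0.455, 0.028), (0.455, 0.035), (0.455, 0.05), (0.455, 0.1), (0.455, 0.14), (0.448, 0.028), (0.448, 0.035), (0.448, 0.05), (0.448, 0.1), (0.448, 0.14), (0.44, 0.028), (0.44, 0.035), (0.44, 0.05), (0.44, 0.1), (0.44, 0.14)]
44 [(0.473, 0.028), (0.473, 0.035), (0.473, 0.05), (0.473, 0.1), (0.473, 0.14), (0.465, 0.028), (0.465, 0.035), (0.465, 0.05), (0.465, 0.1), (0.465, 0.14), (0.455, 0.028), (0.455, 0.035), (0.455, 0.05), (0.455, 0.1), (0.455, 0.14), (0.448, 0.028), (0.448, 0.035), (0.448, 0.05), (0.448, 0.1), (0.448, 0.14), (0.44, 0.028), (0.44, 0.035), (0.44, 0.05), (0.44, 0.1), (0.44, 0.14)]
48 [(0.473, 0.028), (0.473, 0.035), (0.473, 0.05), (0.473, 0.1), (0.473, 0.14), (0.465, 0.028), (0.465, 0.035), (0.465, 0.05), (0.465, 0.1), (0.465, 0.14), (0.455, 0.028), (0.455, 0.035), (0.455, 0.05), (0.455, 0.1), (0.455, 0.1
[... 431 characters left out ...]
0.448, 0.1), (0.448, 0.14), (0.44, 0.028), (0.44, 0.035), (0.44, 0.05), (0.44, 0.1), (0.44, 0.14)]
56 [(0.473, 0.028), (0.473, 0.035), (0.473, 0.05), (0.473, 0.1), (0.473, 0.14), (0.465, 0.028), (0.465, 0.035), (0.465, 0.05), (0.465, 0.1), (0.465, 0.14), (0.455, 0.028), (0.455, 0.035), (0.455, 0.05), (0.455, 0.1), (0.455, 0.14), (0.448, 0.028), (0.448, 0.035), (0.448, 0.05), (0.448, 0.1), (0.448, 0.14), (0.44, 0.028), (0.44, 0.035), (0.44, 0.05)]
62 [(0.473, 0.028), (0.473, 0.035), (0.473, 0.05), (0.473, 0.1), (0.473, 0.14), (0.465, 0.028), (0.465, 0.035), (0.465, 0.05), (0.465, 0.1), (0.465, 0.14), (0.455, 0.028), (0.455, 0.035), (0.455, 0.05), (0.448, 0.028), (0.448, 0.035), (0.44, 0.028)]
```

Run:
```python
from h import *
command_gripper(1.0); f0=get_ft_force(); print(f0.round(1))
for a in ((.448,.029,57),(.440,.034,53),(.438,.16,50)):
    p,q=btip(*a)
    try: h=movel(p,frame=q,v=.06 if a[1]<.1 else .1,until_force=5); print(a,h,get_ft_force().round(1),round(get_time(),2))
    except MotionError as e: print(a,e); break
    if h: break
for n,s in (("scene",(150,290,240,400)),("top",(150,255,120,280))):
    im=read_camera(n); c=im[s[0]:s[1],s[2]:s[3],::-1]; cv2.imwrite(f"pics/{n}9.png",c)
a=cv2.resize(cv2.imread("pics/scene9.png"),(480,420),interpolation=cv2.INTER_CUBIC); b=cv2.resize(cv2.imread("pics/top9.png"),(320,210),interpolation=cv2.INTER_CUBIC)
m=np.zeros((420,800,3),np.uint8); m[:,:480]=a; m[:210,480:]=b; cv2.imwrite("pics/end.png",m)
```

```text
[-0.8  0.4  0.8]
(0.448, 0.029, 57) False [ 1.2 -0.3 -0.8] 29.28
(0.44, 0.034, 53) False [0.4 0.7 0.2] 29.56
(0.438, 0.16, 50) False [-0.9 -0.  -0.1] 30.94
```

View pics/end.png

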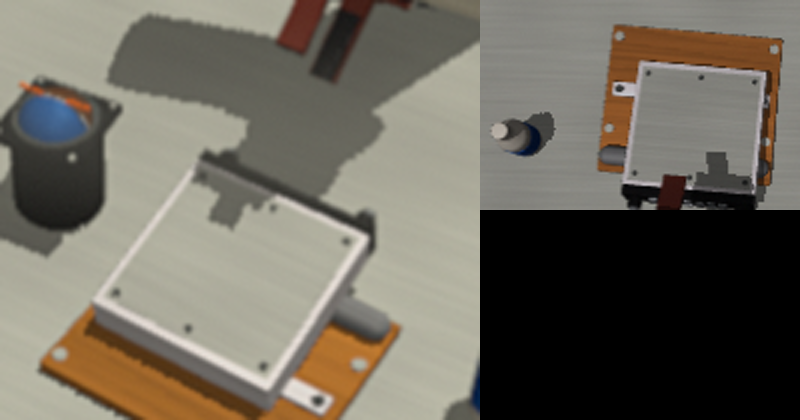

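The unit lies screws up across the bar, and the hand is clear. I'll make one numeric check of the tail position and hand in.

Run:
```python
from h import *
for n,(u,v) in {"tail L":(638,63),"tail R":(767,72)}.items():
    X=ray("top",((u-480)/2+120,v/2+150),.047); print(n,X.round(4),"heel behind stop mm",((X-np.array([.6224,.0565,0]))@ex*1e3-5.7).round(1))
o=lambda u,v:np.array([u,v])/3+[240,150]
print(fit({(.033,-1,0):o(96,302),(.033,1,0):o(272,386),(0,1,0):o(270,406),(.033,-1,.166):o(197,163),(.033,1,.166):o(368,238)}))
wait(1.0); print(get_ft_force().round(1),get_time()); job_done()
```

```text
tail L [0.647  0.1193 0.047 ] heel behind stop mm 14.7
tail R [ 0.6382 -0.0412  0.047 ] heel behind stop mm 16.4
(np.float64(87.38281483312629), array([19.72715695,  2.61299799, -1.27081601]), np.float64(2.09405820274578), np.float64(2.879440881357936))
[-0.2  0.2 -0.8] 32.0417
the job is handed in; nothing more can be done
```

The unit is lying on its side across the felt bar, cover screws up and tail at the stop, and the job is handed in at 32 s of the 51 s allowed. I straddled the nose with the fingers held 62 mm apart. The rear finger tipped the unit over the stop, and the front finger then took its weight and eased it down onto the bar. I never gripped or lifted it.

**Last checks:**
- **Tail position:** the top view puts the tail edge 15–16 mm behind the stop's face, inside the expected 10–30 mm.
- **Contact with the bar:** the load on the finger vanished within a 3 mm step as the unit came to rest. The hand then backed out, and the force reading stayed near zero.
- **Neighbours:** the attitude indicator looked undisturbed throughout. In the last pictures the bottle looked unmoved in the top view. The screwdriver was outside those pictures, but the arm did not work near it.

**What disagreed or went less smoothly:**
- **Finger length:** the real finger tips sit about 39 mm behind the reported TCP. My first straddle therefore stopped short without touching anything. I found this in the pictures and corrected for it.
- **Hand-over between fingers:** the rear finger pressed on the nose's cover edge with up to about 14 N between 16° and 22° of lean. It released by 26°, and the unit may have shifted a few millimetres onto the front finger then.
- **Lean angle:** fitting the final scene picture gave about 87° where 80° was expected. That fit came from rough pixel readings, so I put it down to fit error.

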